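Set the pump shaft keyway up and lock it with the interlock tongue

ROBOT

A 7-joint arm with a two-finger parallel gripper is mounted at the origin on a cart in front of the work surface, level with it; the furniture and walls round the work are solid. World frame = base frame: x ahead of the robot, y to its left, z up, the work surface at z = 0. Lengths are in m, angles in rad, forces in N, time in s.
With the tool pointing down it reaches from about 0.425 to 0.95 m from the base axis. Payload 4.7 kg.
Tool frame: the origin (TCP) lies at the very end of the fingers, on their centre line; the grasp point (between the pads) lies behind it (grip_point_offset is the z of the grasp point in the tool frame, in m); z points along the fingers, y is the line along which they close (so a half turn about z gives the same grasp; the last joint's range is limited). The gripper opens to 85 mm and grips with 20 to 120 N. Pads are 22 mm wide; open, the fingers measure 114 mm over their backs; the gripper's body (76 mm by 85 mm) begins 54 mm behind the grasp point. The pads swing forward as they close: fully open they stand 13 mm farther back than shut.
Start: joints at [-1.323, 0.469, -0.049, 1.532, 0.024, 1.141, -0.082], TCP at [0.184, 0.649, 0.231] pointing down, gripper open.
Joint ranges: [-2.59, 2.59], [-0.33, 1.99], [-1.39, 1.29], [0.1, 2.45], [-1.04, 4.18], [0.21, 1.99], [-2.66, 2.66]. Speed limits (rad/s): [2.57, 2.57, 3.14, 3.14, 3.14, 3.14, 3.14].

INTERFACE

Orientations are given as [roll, pitch, yaw] about the fixed x, y, z axes, in that order (R = Rz(yaw) Ry(pitch) Rx(roll)).
In Python, from bench import get_obs, read_camera, hand_in, grip_point_offset gives the robot as it stands.
- The arm moves only by the tool arm_command, never from a script. Its argument "motion" is a list that holds one entry, the list of rows, each a list of 7 numbers: the shift along the world's x, y, z in cm, then the turn, a rotation vector about the world's x, y, z in degrees, then the opening, from 0 (shut) to 1 (fully open). A call has 1 to 20 rows; each row shifts and turns the commanded pose from where the row before left it; what a row does not reach is not made up. A row lasts 1/8 s, in which the tool goes at most 62.5 mm and 10.7 degrees, less where a joint would pass 70% of its speed; a pose out of reach is approached as far as the arm can. A call is refused whole if a number of a shift passes 6.25 or a number of a turn 10.7, either way. A call with a gripper value outside its range is refused whole. The fingers move at their own pace and stop on an object; "newtons" is the grip in N (left out, the last holds). Time passes only in rows, so rows that do not move let the fingers close. It gives the time, the measured TCP pose, the force, the opening and the grip force at its end, in the units of the state.
- get_obs(): the state, without advancing time (a new reading comes with each control period).
- read_camera(name): name is "side" or "top" or "wrist"; returns a dict with "image" (480x640x3 uint8, blue, green, red), "fx", "fy", "cx", "cy" (pixels), "k1" (the pictures are not rectified: a ray, as slopes to the right and down, at radius r is drawn at 1 + k1 r^2 times it, then the intrinsics apply), "extrinsics" (4x4, takes a point from camera to world coordinates). Camera axes: x right, y up, looking along -z (the intrinsics and any distortion apply to the point x, -y, -z); pixel columns grow to the right and rows downward; lengths in m; the calibration is good to about 2 mm. A picture is of the moment at which its call begins. There is no depth.
- hand_in(): hands the job in; it is judged then, once.
The state is a dict: "t": time; "joints": joint angles; "joint_velocities": joint speeds; "effort": joint torques, N m; "eef_pos": TCP position; "orientation": TCP orientation; "wrist_force": force on the tool from outside, world axes, zero at the start; "ft_torque": the same for the moment, N m; "gripper_width": finger opening in m; "gripper_force": force on a finger pad.
Only numpy, scipy, OpenCV 4.12 (cv2) and the standard library are available. Lean on these libraries where they do the work, as an engineer would, in place of code of your own. Each camera call takes 0.05 s, during which the arm holds its last target. There are 200 camera calls.

TASK

The injection pump on the green stand has to be locked in its timing position before its coupling is worked on. Find the keyway in the round steel shaft, turn the shaft until the keyway faces straight up, then take the red-handled locking tongue from its wooden parking block and push it straight down through the slot of the black interlock head until it is fully home in the keyway, and let go. Leave the tools and parts lying about where they are.

Things in the scene. Friction and masses are not known exactly. Their poses are not given: they have to be found in the camera images.
- stand: Fixed green stand with a level steel shaft in two bearing blocks, an injection pump behind; base plate 345 x 104 x 14 mm. Origin on the bench right under the slot of the black interlock head; x along the shaft from its free end towards the pump, z up. Shaft axis at y = 0, z = 112 mm; shaft 36 mm in diameter, free end from x = -146 to the front bearing block at x = -60 (66 mm wide, top z = 145).
- grip (a point): Point on the shaft axis in the middle of the free end, fixed to the stand (105 mm before its origin, 112 mm up), axes as the stand's. Nothing stands beside or before it but the 14 mm base plate and low things on the bench, so a gripper leaning to either side can pinch the shaft here across its 36 mm and roll it about its axis.
- keyway (a point): Point on the turning shaft at the mouth of its keyway, 18 mm from the shaft axis, right above grip when the keyway faces up. Its z axis points out of the keyway, x along the shaft as the stand's. The keyway, 10 mm wide and 8 mm deep with a dark floor, runs from the free end along the whole visible shaft, also beneath the slot.
- shaft (a joint): Angle of the shaft, rad, without stops: 0 (or a full turn) with the keyway straight up; it grows by the right-hand rule about the stand's x axis, so at +1.57 the keyway faces the stand's -y side (to the right as seen from the robot). Starts between 0.8 and 2.7. Friction of about 0.15 N m: it stays where it is left.
- slot (a point): Mouth of the slot, centre of the top face of the black interlock head that bridges the shaft (44 mm along x, 92 mm along y, z = 137 to 161 mm); axes as the stand's. The slot goes straight down through the head, 26.6 mm along x by 8.6 mm along y, edges chamfered 2 mm; the floor of the upturned keyway lies 39 mm below its mouth.
- tongue: Loose locking tongue, about 120 g, upright. Origin at the centre of its collar's underside, z up. Steel blade 24 mm (x) by 6 mm (y), reaching 37.5 mm below (last 4 mm 21 x 3.6 mm); collar 36 x 20 x 5 mm; red handle 28 (x) x 14 (y) mm, from 5 to 44 mm above, pinched across the 14 mm. Alike turned half round. Home, its collar lies on the head; with the keyway out of place it stays some 6 mm higher.
- park: Fixed wooden parking block 72 x 50 mm, 46 mm high, on a 86 x 64 mm plate; origin under its centre. At the start the tongue stands in its slot (28 x 10 mm, right through, along the block's x) with its collar on the block's top.
- dish: Loose parts dish, 60 mm across, 22 mm high, origin under its centre; a bystander.
- spanner: Loose spanner 27 x 171 x 8 mm lying flat, origin under its centre; a bystander.
- screwdriver: Loose screwdriver with green handle, 34 x 205 x 37 mm, lying, origin under its centre; a bystander.
- bearing: Loose brass bearing ring, 33 mm across, 9 mm high, origin under its centre; a bystander.
- loupe: Loose black loupe with handle, 101 x 52 x 12 mm, lying flat, origin under its centre; a bystander.

How it is judged:
On the way, in this order (a step that is already met when the one before it is completed fails the run):
1. the shaft is turned until its keyway faces straight up (within 7 degrees) (y of keyway in the frame of stand between -0.0022 and 0.0022 m and z of keyway in the frame of stand above 0.12 m), for 0.3 s.
2. the tongue is fully home: down through the slot into the keyway (all of step 1 and z of tongue in the frame of stand between 0.158 and 0.1633 m and x of tongue in the frame of stand between -0.004 and 0.004 m and y of tongue in the frame of stand between -0.003 and 0.003 m and angle between tongue's own z axis and vertical below 0.06 rad), for 0.2 s.
At the end, for the whole second after the job is handed in: The keyway faces up (its mouth within 2.2 mm of the top line, about 7 degrees); the tongue stands upright (within 0.06 rad) in the slot, its collar within 2.3 mm of the head's top and within 4 mm (along) and 3 mm (across) of the slot's centre; all at rest (all of step 2 and linear speed of tongue below 0.01 m/s and velocity of joint shaft between -0.05 and 0.05 rad/s); the robot touches nothing.
It fails at once if the parts dish is moved more than 30 mm (distance of dish from where it was at the start of the episode above 0.03 m).
It fails at once if the spanner is moved more than 30 mm (distance of spanner from where it was at the start of the episode above 0.03 m).
It fails at once if the screwdriver is moved more than 30 mm (distance of screwdriver from where it was at the start of the episode above 0.03 m).
It fails at once if the bearing ring is moved more than 30 mm (distance of bearing from where it was at the start of the episode above 0.03 m).
It fails at once if the loupe is moved more than 30 mm (distance of loupe from where it was at the start of the episode above 0.03 m).
It also fails if it takes over 67 s, if anything falls off the work surface, if the arm or the gripper's body presses on something with over 40 N, if the wrist force passes 120 N, or if a joint passes its speed limit or range.

## Working session

There is one attempt and no reset: what is moved stays moved. The work goes in short steps, Python scripts to look and compute and a tool call to move; the robot and the scene stay as the last step left them, time stands still between calls to the robot, and variables do not carry over. Pictures are saved under pics/ and viewed, at most 10 in all, crops included, and the job is handed in when it is done.

Besides the shell and the picture viewer there is one more tool, called after ">>>" by a JSON object that holds its "method" and its "body", one argument or row to a line. arm_command: Moves the arm, as the interface text tells. Its arguments: {"type":"object","properties":{"motion":{"type":"array","items":{"type":"array","items":{"type":"array","items":{"type":"number"}}}},"newtons":{"type":"number"}},"required":["motion"]}

```bash
mkdir -p pics
cat > h.py <<'E'
import numpy as np,cv2,pickle
from bench import get_obs,read_camera,hand_in,grip_point_offset
def snap(n,f):
    c=read_camera(n); cv2.imwrite(f'pics/{f}.png',c['image']); pickle.dump(c,open(f'{f}.pkl','wb')); return c
def load(f): return pickle.load(open(f'{f}.pkl','rb'))
def ray(c,u,v):
    xd,yd=(u-c['cx'])/c['fx'],(v-c['cy'])/c['fy']; x,y=xd,yd
    for _ in range(20):
        s=1+c['k1']*(x*x+y*y); x,y=xd/s,yd/s
    E=np.array(c['extrinsics']); return E[:3,3],E[:3,:3]@np.array([x,-y,-1])
def atz(c,u,v,z):
    o,d=ray(c,u,v); return o+d*(z-o[2])/d[2]
def proj(c,p):
    E=np.array(c['extrinsics']); q=E[:3,:3].T@(np.array(p)-E[:3,3]); x,y=q[0]/-q[2],-q[1]/-q[2]
    s=1+c['k1']*(x*x+y*y); return np.array([c['cx']+c['fx']*x*s,c['cy']+c['fy']*y*s])
E
python3 - <<'E'
from h import *
for n in('top','side'):
    c=snap(n,n+'0'); print(n,c['fx'],c['k1'],np.round(c['extrinsics'],3).tolist())
print(grip_point_offset,get_obs())
E
```

```text
top 564.435867600271 -0.0061854812872055125 [[0.027, 0.994, -0.108, 0.43], [-1.0, 0.027, -0.002, 0.075], [0.001, 0.108, 0.994, 1.31], [0.0, 0.0, 0.0, 1.0]]
side 481.85191117634247 -0.03653570782298052 [[0.813, 0.254, -0.524, -0.02], [-0.582, 0.388, -0.715, -0.747], [0.021, 0.886, 0.463, 0.633], [0.0, 0.0, 0.0, 1.0]]
-0.0187 {'t': 0.1, 'joints': array([-1.32288466,  0.46936423, -0.04855731,  1.5335705 ,  0.02414702,
        1.14097726, -0.08231449]), 'joint_velocities': array([ 0.00023226, -0.00067963,  0.00021227, -0.00323018, -0.00095207,
       -0.00021894,  0.00133291]), 'effort': array([ 6.89803455e-04, -5.11518288e+01, -4.69376624e-02, -2.38390088e+01,
        1.07875696e-02,  4.47777333e-03, -3.72952949e-07]), 'eef_pos': array([0.18435074, 0.64880331, 0.23036561]), 'orientation': array([-3.13986386e+00,  1.18790454e-04,  2.86478157e+00]), 'wrist_force': array([ 0.3548263 , -0.5482056 , -0.24725848]), 'ft_torque': array([ 0.03888808, -0.02994189,  0.05436981]), 'gripper_force': 0.0, 'gripper_width': 0.08512839819883751}
```

View pics/top0.png

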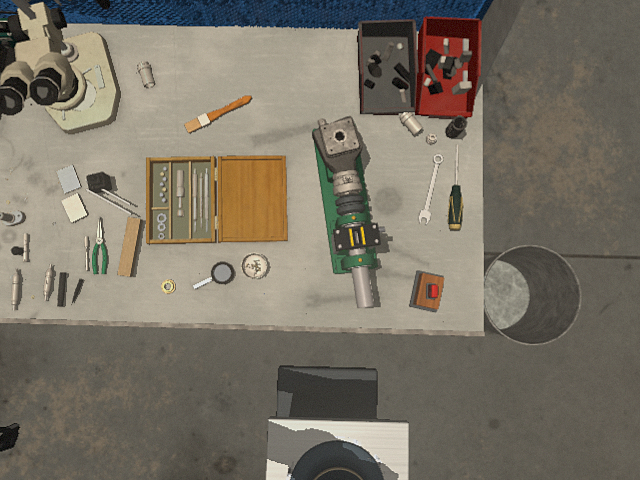

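View pics/side0.png

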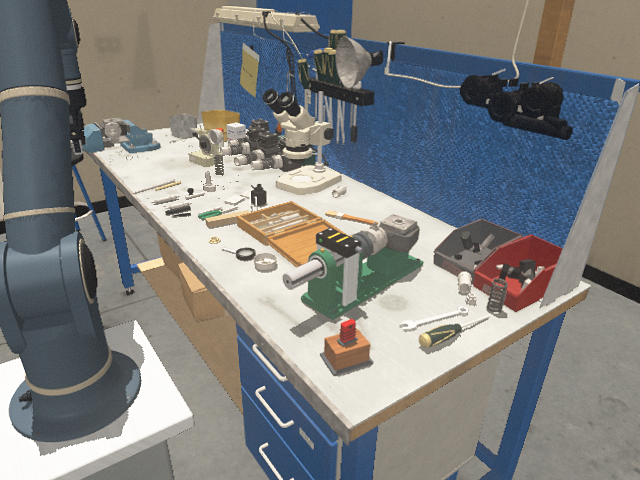

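The top view shows the stand (shaft free end near px (365,305), head near (357,238)) and the parking block near (428,291). The side view shows the shaft's end face near (290,278). I'll enlarge both.

Run:
```python
import cv2,numpy as np
a=cv2.imread('pics/top0.png')[200:320,310:460]; b=cv2.imread('pics/side0.png')[215:375,265:405]
a=cv2.resize(a,None,fx=5,fy=5,interpolation=cv2.INTER_CUBIC)
b=cv2.resize(b[:110],None,fx=5,fy=5,interpolation=cv2.INTER_CUBIC)
cv2.imwrite('pics/a.png',a);cv2.imwrite('pics/b.png',b)
```

```text
(no output)
```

View pics/a.png

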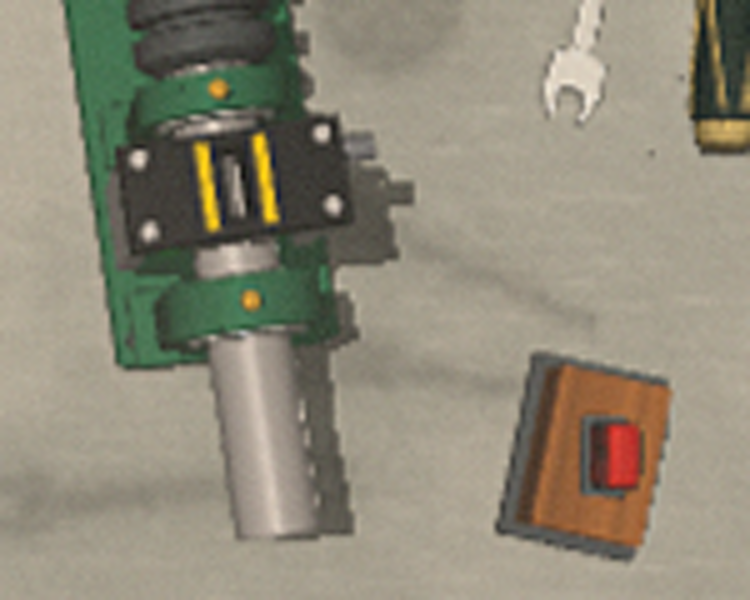

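View pics/b.png

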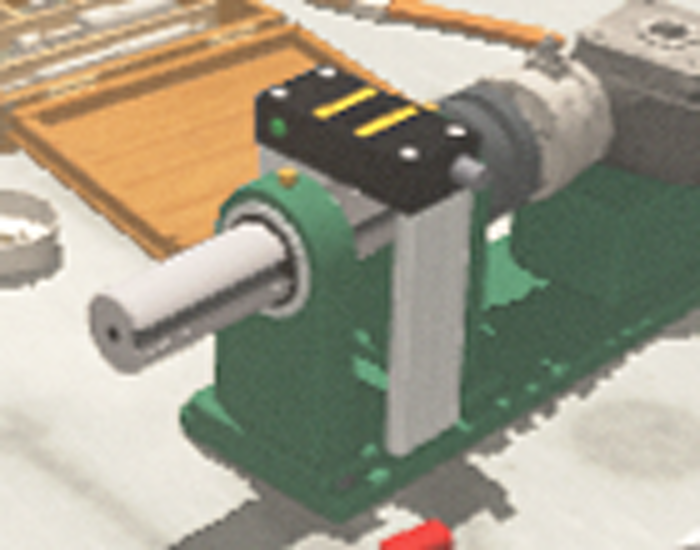

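Top crop: slot centre at about (236,182), the shaft's end middle at (278,535) and the handle top at (625,455). Side crop: the keyway is the dark band on the robot's right of the shaft, from about (138,335) to (287,272).

```bash
cat >> h.py <<'E'
def T(o,yaw,p):
    c,s=np.cos(yaw),np.sin(yaw); return np.array([o[0]+c*p[0]-s*p[1],o[1]+s*p[0]+c*p[1],p[2]])
E
python3 - <<'E'
from h import *
t=load('top0');s=load('side0')
A=lambda p:(310+(p[0]+.5)/5-.5,200+(p[1]+.5)/5-.5)
B=lambda p:(265+(p[0]+.5)/5-.5,215+(p[1]+.5)/5-.5)
sl=atz(t,*A((235.7,182.3)),.161)
sc=[atz(t,*A(p),.161) for p in[(138,159),(322,133),(333,205),(149,232)]]
e=[atz(t,*A(p),.112) for p in[(238,537),(318,533),(212,340),(290,335)]]
end=(e[0]+e[1])/2;m=(e[2]+e[3])/2
print('slot',sl,'end',end,'m',m, np.linalg.norm(e[0]-e[1]))
d=m-end;print('yaw axis',np.arctan2(d[1],d[0]),'slot-end',np.hypot(*(sl-end)[:2]),np.arctan2((sl-end)[1],(sl-end)[0]))
for i,j in((0,1),(3,2)): q=sc[i]-sc[j];print('yaw head',np.arctan2(q[1],q[0])-np.pi/2)
h=atz(t,*A((625,455)),.090);print('tongue top',h)
pc=[atz(t,*A(p),.046) for p in[(560,362),(672,382),(637,550),(525,522)]]
print('park',np.mean(pc,0)); 
for i,j in((0,1),(1,2),(2,3),(3,0)): q=pc[j]-pc[i];print(np.hypot(q[0],q[1]),np.degrees(np.arctan2(q[1],q[0])))
# side check and keyway angle
yaw=np.arctan2((sl-end)[1],(sl-end)[0]);o=sl
bi=lambda u:((u-np.array([265,215])+.5)*5-.5).round(0)
print('slot in side crop',bi(proj(s,sl)),'endcentre',bi(proj(s,T(o,yaw,(-.146,0,.112)))), 'handle side',proj(s,h))
for a in np.arange(.8,2.8,.1):
    f=lambda x,r,w:bi(proj(s,T(o,yaw,(x,-r*np.sin(a)+w*np.cos(a),.112+r*np.cos(a)+w*np.sin(a)))))
    print(round(a,1),f(-.146,.018,0),f(-.07,.018,0),f(-.146,.01,0))
E
```

```text
slot [ 0.5525888  -0.02098239  0.161     ] end [ 0.40891852 -0.04560926  0.112     ] m [ 0.4917697 -0.0327588  0.112    ] 0.03377256653030063
yaw axis 0.15387686190372502 slot-end 0.14576567711949723 0.1697626113867638
yaw head 0.16858013742652211
yaw head 0.1734520560967059
tongue top [ 0.44673524 -0.19662327  0.09      ]
park [ 0.44757583 -0.19458829  0.046     ]
0.050741871183517265 -98.58353687101469
0.0765275888785356 168.371281567053
0.05109187474436857 77.55174016238469
0.07310241520608661 -11.955104834847088
slot in side crop [364. 109.] endcentre [111. 331.] handle side [347.83724759 321.21497093]
0.8 [133. 317.] [269. 250.] [123. 323.]
0.9 [135. 321.] [271. 254.] [124. 325.]
1.0 [137. 325.] [272. 258.] [125. 327.]
1.1 [138. 329.] [274. 262.] [126. 330.]
1.2 [139. 333.] [275. 266.] [127. 332.]
1.3 [140. 337.] [276. 270.] [127. 334.]
1.4 [141. 342.] [276. 274.] [128. 337.]
1.5 [142. 346.] [277. 278.] [128. 339.]
1.6 [142. 349.] [277. 281.] [128. 341.]
1.7 [141. 353.] [276. 285.] [128. 343.]
1.8 [141. 357.] [276. 288.] [128. 345.]
1.9 [140. 360.] [275. 291.] [127. 347.]
2.0 [139. 363.] [274. 294.] [127. 348.]
2.1 [138. 365.] [272. 297.] [126. 350.]
2.2 [136. 367.] [270. 299.] [125. 351.]
2.3 [134. 369.] [269. 301.] [124. 352.]
2.4 [132. 370.] [266. 302.] [123. 353.]
2.5 [130. 371.] [264. 303.] [122. 353.]
2.6 [127. 372.] [261. 304.] [120. 354.]
2.7 [125. 372.] [259. 304.] [119. 354.]
```

Run:
```python
import cv2,numpy as np
i=cv2.imread('pics/side0.png')
b=cv2.resize(i[260:300,275:335],None,fx=8,fy=8,interpolation=cv2.INTER_CUBIC)
c=cv2.resize(i[310:376,315:379],None,fx=4.848,fy=4.848,interpolation=cv2.INTER_CUBIC)
c=cv2.resize(i[310:374,315:375],None,fx=5,fy=5,interpolation=cv2.INTER_CUBIC)
cv2.imwrite('pics/d.png',np.hstack([b,c]))
```

```text
(no output)
```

View pics/d.png

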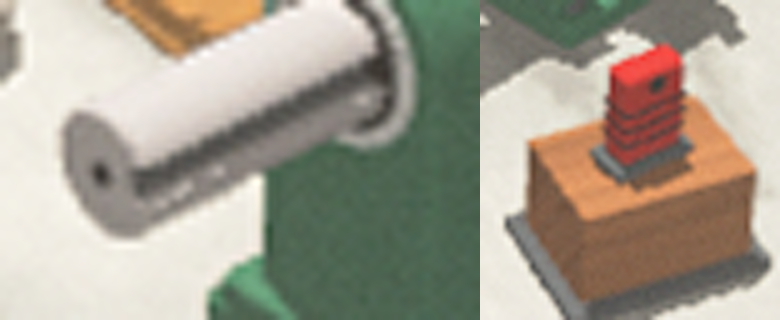

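The keyway is at roughly 1.3 rad, and the slot-to-end length (145.8 mm against 146) confirms the stand pose, with a yaw of about 0.17. I'll move above the grip point with the closing line across the shaft.

>>> {"method": "arm_command", "body": {
  "motion": [
    [[4, -3, 1, 0, 0, -10.3, 1], [4, -3, 1, 0, 0, -10.3, 1], [4, -3, 1, 0, 0, -10.3, 1], [4, -3, 1, 0, 0, -10.3, 1], [4, -3, 1, 0, 0, -10.3, 1], [0.6, -5.4, 0, 0, 0, -10.3, 1], [0.6, -5.4, 0, 0, 0, -10.3, 1], [0.6, -5.4, 0, 0, 0, -10.3, 1], [0.6, -5.4, 0, 0, 0, -10.3, 1], [0.6, -5.4, 0, 0, 0, -10.3, 1], [0.6, -5.4, 0, 0, 0, -10.3, 1], [0.6, -5.4, 0, 0, 0, -10.3, 1], [0.6, -5.4, 0, 0, 0, -10.3, 1], [0.6, -5.4, 0, 0, 0, -10.3, 1], [0.6, -5.4, 0, 0, 0, -10.3, 1], [0, 0, 0, 0, 0, 0, 1], [0, 0, 0, 0, 0, 0, 1]]
  ]
}}

```text
t: 2.22
eef_pos: [0.4442, -0.04, 0.2811]
orientation: [-3.141, 0.001, 0.169]
wrist_force: [-0.5, 0.8, -0.2]
gripper_width: 0.0853
gripper_force: 0.0
```

Run:
```python
from h import *
c=snap('wrist','w1');o=get_obs();print(o['joints'].round(3),o['eef_pos'],o['orientation'],np.round(c['extrinsics'],3).tolist(),c['fx'])
O=(.5526,-.0210)
for p in[(-.146,.018,.112),(-.146,-.018,.112),(-.06,.018,.112),(0,0,.161),(-.105,0,.13)]: print(p,proj(c,T(O,.17,p)).round(1))
```

```text
[-0.719  0.019  0.739  2.011 -0.015  1.117 -1.374] [ 0.44423315 -0.03943847  0.28106816] [-3.14130800e+00  5.70752947e-04  1.70828151e-01] [[0.169, 0.942, 0.289, 0.518], [-0.986, 0.161, 0.049, -0.026], [-0.001, -0.294, 0.956, 0.424], [0.0, 0.0, 0.0, 1.0]] 385.3122352352991
(-0.146, 0.018, 0.112) [295.2 258.1]
(-0.146, -0.018, 0.112) [337.1 258.1]
(-0.06, 0.018, 0.112) [293.6 156.2]
(0, 0, 0.161) [316.3  67.1]
(-0.105, 0, 0.13) [316.2 216.5]
```

View pics/w1.png

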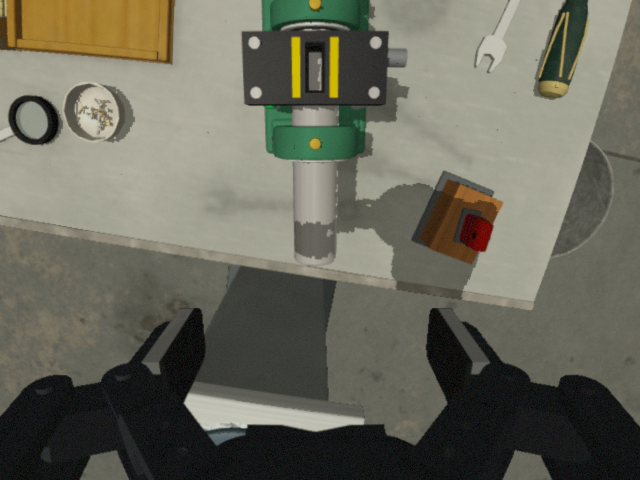

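Slot seen at (315,66) against a predicted (316,67), so the pose holds. The block with its red handle is near (477,232). Next I'll lean 40° to the right side and go to a standoff.

>>> {"method": "arm_command", "body": {
  "motion": [
    [[0.27, -1.58, 0, 9.85, 1.69, 0, 1], [0.27, -1.58, 0, 9.85, 1.69, 0, 1], [0.27, -1.58, 0, 9.85, 1.69, 0, 1], [0.27, -1.58, 0, 9.85, 1.69, 0, 1], [0, 0, -3.1, 0, 0, 0, 1], [0, 0, -3.1, 0, 0, 0, 1], [0, 0, -3.0, 0, 0, 0, 1], [0, 0, 0, 0, 0, 0, 1], [0, 0, 0, 0, 0, 0, 1]]
  ]
}}

```text
t: 3.4
eef_pos: [0.4555, -0.1029, 0.1899]
orientation: [-2.448, 0.001, 0.171]
wrist_force: [0.8, 0.2, 0.3]
gripper_width: 0.0856
gripper_force: 0.0
```

```bash
cat >> h.py <<'E'
O=(.5526,-.0210);YAW=.17
def st():
    from scipy.spatial.transform import Rotation as R
    o=get_obs();Rw=R.from_euler('xyz',o['orientation']).as_matrix();Rs=R.from_euler('z',-YAW).as_matrix()
    p=Rs@(o['eef_pos']-[*O,0]);M=Rs@Rw
    print('joints',o['joints'].round(2),'tcp stand mm',(p*1e3).round(1),'toolz',M[:,2].round(3),'tooly',M[:,1].round(3),'F',o['wrist_force'].round(1),'w',o['gripper_width'].round(4),o['gripper_force'])
    z=M[:,2];lat=np.array([0,-z[2],z[1]]);r=p-[-.110,0,.112]
    print('lean deg',np.degrees(np.arctan2(z[1],-z[2])).round(2),'along tool',r@z,'lateral',r@lat)
E
python3 -c "
from h import *
st()"
```

```text
Traceback (most recent call last):
  File "h.py", line 23, in st
    print('joints',o['joints'].round(2),'tcp stand mm',(p*1e3).round(1),'toolz',M[:,2].round(3),'tooly',M[:,1].round(3),'F',o['wrist_force'].round(1),'w',o['gripper_width'].round(4),o['gripper_force'])
                                                                                                                                                          ^^^^^^^^^^^^^^^^^^^^^^^^
AttributeError: 'float' object has no attribute 'round'
```

```bash
sed -i "s/o\['gripper_width'\].round(4)/round(o['gripper_width'],4)/" h.py
python3 -c "
from h import *
st()"
```

```text
joints [-0.12  0.54  0.81  1.93 -0.78  1.53 -0.35] tcp stand mm [-109.5  -64.3  189.9] toolz [-0.002  0.639 -0.769] tooly [ 0.    -0.769 -0.639] F [0.8 0.2 0.3] w 0.0856 0.0
lean deg 39.72 along tool -0.10100795446316886 lateral 0.00033379207658750925
```

>>> {"method": "arm_command", "body": {
  "motion": [
    [[-0.33, 1.89, -2.3, 0, 0, 0, 1], [-0.33, 1.89, -2.3, 0, 0, 0, 1], [-0.33, 1.89, -2.3, 0, 0, 0, 1], [-0.33, 1.89, -2.3, 0, 0, 0, 1], [0, 0, 0, 0, 0, 0, 1], [0, 0, 0, 0, 0, 0, 0], [0, 0, 0, 0, 0, 0, 0], [0, 0, 0, 0, 0, 0, 0], [0, 0, 0, 0, 0, 0, 0], [0, 0, 0, 0, 0, 0, 0], [0, 0, 0, 0, 0, 0, 0], [0, 0, 0, 0, 0, 0, 0]]
  ],
  "newtons": 50
}}

```text
t: 4.9
eef_pos: [0.4424, -0.0285, 0.0985]
orientation: [-2.447, 0.0, 0.168]
wrist_force: [-0.6, -0.7, 5.3]
gripper_width: 0.0349
gripper_force: 49.9
```

```bash
python3 -c "
from h import *
st()"
```

```text
joints [-0.19  0.61  0.73  2.09 -0.93  1.34 -0.27] tcp stand mm [-109.9   11.3   98.5] toolz [ 0.001  0.64  -0.769] tooly [-0.002 -0.769 -0.64 ] F [-0.6 -0.7  5.3] w 0.0349 49.884237163932994
lean deg 39.77 along tool 0.01763336052077077 lateral 3.12076052537468e-05
```

The shaft is gripped. I'll roll it about −75°.

>>> {"method": "arm_command", "body": {
  "motion": [
    [[0.04, -0.233, -0.166, -9.21, -1.58, 0, 0], [0.043, -0.253, -0.124, -9.21, -1.58, 0, 0], [0.047, -0.273, -0.081, -9.21, -1.58, 0, 0], [0.048, -0.279, -0.035, -9.21, -1.58, 0, 0], [0.048, -0.281, 0.011, -9.21, -1.58, 0, 0], [0.048, -0.279, 0.058, -9.21, -1.58, 0, 0], [0.045, -0.262, 0.102, -9.21, -1.58, 0, 0], [0.042, -0.246, 0.145, -9.21, -1.58, 0, 0], [0, 0, 0, 0, 0, 0, 0], [0, 0, 0, 0, 0, 0, 0]]
  ]
}}

```text
t: 6.15
eef_pos: [0.446, -0.0496, 0.0976]
orientation: [2.527, -0.0, 0.168]
wrist_force: [-4.1, 2.6, 12.1]
gripper_width: 0.0343
gripper_force: 62.5
```

Run:
```python
from h import *
st()
t=snap('top','top2');s=snap('side','side2');w=snap('wrist','w2')
r=lambda i,f:cv2.resize(i,None,fx=f,fy=f,interpolation=cv2.INTER_CUBIC)
a=r(t['image'][230:310,330:400],5); b=r(s['image'][250:330,270:350],5)[:400,:400]
cv2.imwrite('pics/e.png',np.hstack([a,b]))
```

```text
joints [-1.29  0.79  1.27  2.3  -0.26  0.55 -1.32] tcp stand mm [-110.   -10.1   97.6] toolz [-0.001 -0.576 -0.817] tooly [-0.002 -0.817  0.576] F [-4.1  2.6 12.1] w 0.0343 62.53871686058119
lean deg -35.2 along tool 0.017600165042778414 lateral -4.993153662578838e-06
```

View pics/e.png

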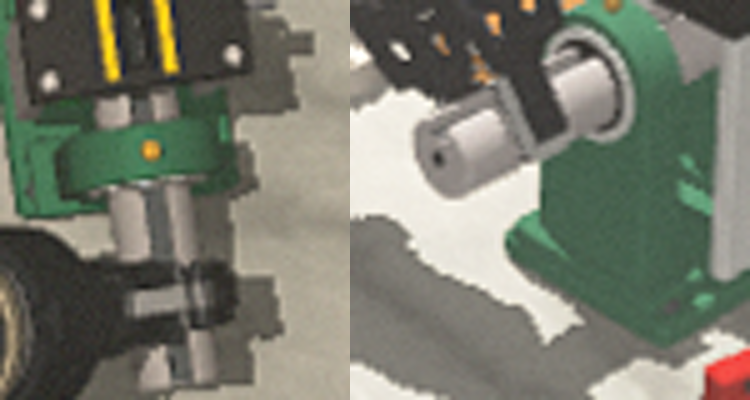

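The top crop shows the keyway close to the top, shifted slightly right (dark band at x 146–170 on a shaft spanning 112–188). I'll measure it with a profile.

```bash
cat >> h.py <<'E'
def prof(c,x0,x1,z=.1293):
    ys=np.arange(-.026,.0261,.001);g=cv2.cvtColor(c['image'],cv2.COLOR_BGR2GRAY)
    P=np.array([[proj(c,T(O,YAW,(x,y,z))) for y in ys] for x in np.linspace(x0,x1,9)],np.float32)
    v=np.median(cv2.remap(g,P[...,0],P[...,1],cv2.INTER_LINEAR).astype(float),0)
    print(' '.join(f'{int(round(y*1e3))}:{int(k)}' for y,k in zip(ys,v)))
E
python3 - <<'E'
from h import *
t=load('top2');s=load('side2');w=load('w2')
print('top');prof(t,-.085,-.066);prof(t,-.024,-.019)
print('end');prof(t,-.143,-.133)
print('cam stand',np.array(t['extrinsics'])[:3,3])
# predicted silhouettes at z=.1293 plane from rays
C=np.array(t['extrinsics'])[:3,3]
cy=-(C[0]-O[0])*np.sin(YAW)+(C[1]-O[1])*np.cos(YAW);cz=C[2]
f=lambda y,z: round(1e3*(cy+(y-cy)*(cz-.1293)/(cz-z)),1)
print('cy',cy,'silh',f(.018,.112),f(-.018,.112))
for a in np.radians([-10,-5,0,5,10,15]):
    q=lambda r,w_:(-r*np.sin(a)-w_*np.cos(a),.112+r*np.cos(a)-w_*np.sin(a))
    print(np.degrees(a).round(),'mouth',f(*q(.0173,.005)),f(*q(.0173,-.005)),'floor',f(*q(.01,.005)),f(*q(.01,-.005)))
E
```

```text
top
-26:85 -25:85 -24:86 -23:87 -22:87 -21:87 -20:86 -19:85 -18:83 -17:83 -16:88 -15:99 -14:110 -13:119 -12:128 -11:135 -10:142 -9:150 -8:157 -7:155 -6:138 -5:116 -4:103 -3:95 -2:94 -1:94 0:95 1:94 2:91 3:98 4:118 5:145 6:167 7:173 8:172 9:169 10:166 11:161 12:159 13:154 14:149 15:143 16:135 17:127 18:119 19:122 20:132 21:149 22:159 23:165 24:161 25:164 26:165
-26:70 -25:68 -24:64 -23:60 -22:55 -21:54 -20:52 -19:51 -18:55 -17:59 -16:63 -15:68 -14:71 -13:74 -12:77 -11:77 -10:75 -9:73 -8:72 -7:72 -6:71 -5:64 -4:58 -3:58 -2:56 -1:55 0:56 1:54 2:51 3:55 4:61 5:66 6:76 7:78 8:72 9:68 10:65 11:63 12:63 13:64 14:65 15:67 16:67 17:66 18:65 19:63 20:60 21:57 22:57 23:57 24:58 25:60 26:61
end
-26:93 -25:93 -24:94 -23:93 -22:92 -21:92 -20:92 -19:92 -18:90 -17:89 -16:93 -15:102 -14:113 -13:122 -12:131 -11:137 -10:144 -9:150 -8:158 -7:156 -6:140 -5:120 -4:104 -3:95 -2:93 -1:94 0:95 1:91 2:80 3:75 4:102 5:147 6:170 7:175 8:175 9:172 10:167 11:164 12:160 13:156 14:148 15:141 16:128 17:107 18:87 19:87 20:87 21:91 22:94 23:96 24:96 25:95 26:95
cam stand [0.43004291 0.07450582 1.31025629]
cy 0.11486357714593655 silh 19.4 -16.1
-10.0 mouth -2.0 8.0 floor -2.5 7.4
-5.0 mouth -3.5 6.5 floor -3.4 6.6
0.0 mouth -5.0 5.0 floor -4.3 5.7
5.0 mouth -6.4 3.4 floor -5.1 4.8
10.0 mouth -7.8 1.9 floor -5.8 3.8
15.0 mouth -9.1 0.3 floor -6.5 2.8
```

The angle is within about 2° of up. I'll release, back out, straighten and go above the tongue.

>>> {"method": "arm_command", "body": {
  "motion": [
    [[0, 0, 0, 0, 0, 0, 0.6], [0, 0, 0, 0, 0, 0, 1], [0, 0, 0, 0, 0, 0, 1], [0, 0, 0, 0, 0, 0, 1], [0, 0, 0, 0, 0, 0, 1], [-0.3, 1.7, 2.45, 0, 0, 0, 1], [-0.3, 1.7, 2.45, 0, 0, 0, 1], [-0.3, 1.7, 2.45, 0, 0, 0, 1], [-0.3, 1.7, 2.45, 0, 0, 0, 1], [0, 0, 1.5, 8.67, 1.49, 0, 1], [0, 0, 1.5, 8.67, 1.49, 0, 1], [0, 0, 1.5, 8.67, 1.49, 0, 1], [0, 0, 1.5, 8.67, 1.49, 0, 1], [0.3, -5.35, 0, 0, 0, -5.4, 1], [0.3, -5.35, 0, 0, 0, -5.4, 1], [0.3, -5.35, 0, 0, 0, -5.4, 1], [0.3, -5.35, 0, 0, 0, -5.4, 1], [0, 0, 0, 0, 0, 0, 1], [0, 0, 0, 0, 0, 0, 1]]
  ]
}}

```text
t: 8.68
eef_pos: [0.445, -0.1947, 0.254]
orientation: [-3.139, 0.002, -0.209]
wrist_force: [0.5, 1.3, -0.5]
gripper_width: 0.0852
gripper_force: 0.0
```

Run:
```python
from h import *
st()
t=snap('top','top3');w=snap('wrist','w3')
prof(t,-.085,-.066);prof(t,-.143,-.133);prof(t,-.125,-.085)
i=w['image'];cv2.imwrite('pics/f.png',cv2.resize(i[150:350,200:440],None,fx=3,fy=3,interpolation=cv2.INTER_CUBIC))
for p in [(.447,-.195,.046),(.447,-.195,.09)]: print(proj(w,p), ((proj(w,p)-[200,150]+.5)*3-.5))
```

```text
joints [-0.7   0.27  1.24  1.98 -0.29  1.09 -1.11] tcp stand mm [-135.5 -153.   254. ] toolz [-0.001  0.004 -1.   ] tooly [-0.37  -0.929 -0.003] F [ 0.5  1.3 -0.5] w 0.0852 0.0
lean deg 0.21 along tool -0.14248931175824653 lateral -0.15247798033211296
-26:85 -25:85 -24:86 -23:88 -22:87 -21:87 -20:87 -19:86 -18:84 -17:84 -16:91 -15:101 -14:111 -13:120 -12:127 -11:134 -10:141 -9:148 -8:155 -7:153 -6:136 -5:115 -4:103 -3:95 -2:94 -1:95 0:96 1:94 2:93 3:99 4:116 5:154 6:170 7:171 8:170 9:167 10:164 11:161 12:157 13:153 14:149 15:143 16:135 17:127 18:119 19:122 20:132 21:150 22:159 23:162 24:163 25:165 26:164
-26:92 -25:94 -24:95 -23:94 -22:93 -21:94 -20:95 -19:94 -18:91 -17:92 -16:94 -15:102 -14:113 -13:123 -12:131 -11:138 -10:143 -9:150 -8:157 -7:155 -6:140 -5:121 -4:104 -3:94 -2:93 -1:94 0:96 1:93 2:81 3:77 4:105 5:145 6:168 7:174 8:175 9:170 10:165 11:161 12:157 13:153 14:148 15:143 16:136 17:125 18:119 19:129 20:146 21:155 22:160 23:160 24:160 25:160 26:161
-26:93 -25:94 -24:96 -23:96 -22:96 -21:97 -20:97 -19:96 -18:92 -17:91 -16:93 -15:102 -14:110 -13:120 -12:128 -11:135 -10:142 -9:149 -8:155 -7:152 -6:138 -5:117 -4:100 -3:96 -2:94 -1:95 0:96 1:96 2:92 3:95 4:113 5:137 6:167 7:171 8:171 9:168 10:165 11:161 12:157 13:153 14:149 15:143 16:135 17:125 18:121 19:124 20:141 21:156 22:164 23:168 24:167 25:164 26:162
[318.50130012 204.79189153] [356.50390036 165.3756746 ]
[318.70021405 215.82979253] [357.10064215 198.48937759]
```

View pics/f.png

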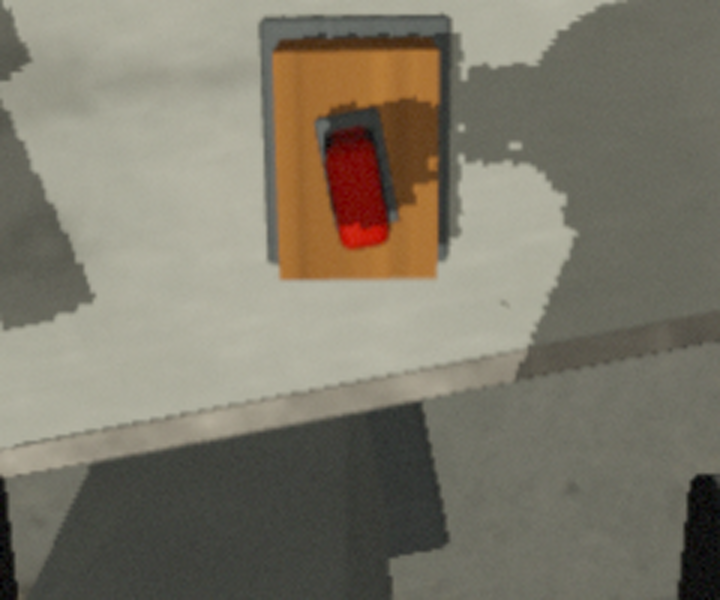

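The shaft held its angle. The tongue stands turned about 10° in the block (collar corners at (318,122), (377,110), (397,218)). I'll fit its pose to the red outline.

```bash
cat >> h.py <<'E'
def fitbox(cams,x0,zb,zt,hx=.014,hy=.007):
    from scipy.optimize import minimize
    ms=[]
    for c in cams:
        h=cv2.cvtColor(c['image'],cv2.COLOR_BGR2HSV)
        m=(((h[...,0]<8)|(h[...,0]>172))&(h[...,1]>170)&(h[...,2]>45)).astype(np.uint8)
        q=proj(c,(x0[0],x0[1],(zb+zt)/2)).astype(int);k=np.zeros_like(m);cv2.circle(k,tuple(int(v) for v in q),35,1,-1);ms.append(m*k)
    S=8
    def cost(p):
        s=0
        for c,m in zip(cams,ms):
            P=np.array([proj(c,T(p[:2],p[2],(a,b,z))) for a in(-hx,hx) for b in(-hy,hy) for z in(zb,zt)])
            H=cv2.convexHull(P.astype(np.float32));ctr=P.mean(0).astype(int)-40
            im=np.zeros((80*S,80*S),np.uint8);cv2.fillPoly(im,[((H[:,0]-ctr+.5)*S).astype(np.int32)],255)
            im=cv2.resize(im,(80,80),interpolation=cv2.INTER_AREA)/255.;s+=np.abs(im-m[ctr[1]:ctr[1]+80,ctr[0]:ctr[0]+80]).sum()/m.sum()
        return s
    r=min((minimize(cost,[x0[0],x0[1],y],method='Nelder-Mead',options=dict(initial_simplex=[[x0[0],x0[1],y],[x0[0]+.004,x0[1],y],[x0[0],x0[1]+.004,y],[x0[0],x0[1],y+.1]])) for y in(x0[2]-.08,x0[2],x0[2]+.08)),key=lambda r:r.fun)
    print('fit',r.x.round(4),np.degrees(r.x[2]).round(1),r.fun,[m.sum() for m in ms]);return r.x
E
python3 - <<'E'
from h import *
w=load('w3');s=load('side0')
for cs in([w],[s],[w,s]): fitbox(cs,(.447,-.195,-.08),.051,.090)
W=lambda p:atz(w,200+(p[0]+.5)/3-.5,150+(p[1]+.5)/3-.5,.051)
a,b,c=map(W,[(318,122),(377,110),(397,218)])
for q in(a-b,b-c): print(np.hypot(*q[:2]),np.degrees(np.arctan2(q[1],q[0])))
y=np.radians(-3);print('collar centre',(a+b)/2-.018*np.array([np.cos(y),np.sin(y),0]))
E
```

```text
fit [ 0.4467 -0.1949 -0.058 ] -3.3 0.17555534369339307 [np.uint64(617)]
fit [ 0.4744 -0.1624  0.8627] 49.4 2.84685598377282 [np.uint64(58)]
fit [ 0.4477 -0.1939  0.8588] 49.2 3.8894367717466465 [np.uint64(617), np.uint64(58)]
0.01812491457781766 89.7603255425049
0.034083376934571384 -0.9955543861803102
collar centre [ 0.4454249  -0.19465982  0.051     ]
```

>>> {"method": "arm_command", "body": {
  "motion": [
    [[0.1, 0, 0, 0, 0, 9.5, 1], [0, 0, -4.9, 0, 0, 0, 1], [0, 0, -4.9, 0, 0, 0, 1], [0, 0, -4.9, 0, 0, 0, 1], [0, 0, -2.9, 0, 0, 0, 1], [0, 0, -1.9, 0, 0, 0, 1], [0, 0, 0, 0, 0, 0, 1], [0, 0, 0, 0, 0, 0, 0], [0, 0, 0, 0, 0, 0, 0], [0, 0, 0, 0, 0, 0, 0], [0, 0, 0, 0, 0, 0, 0], [0, 0, 0, 0, 0, 0, 0], [0, 0, 0, 0, 0, 0, 0], [0, 0, 0, 0, 0, 0, 0]]
  ],
  "newtons": 40
}}

```text
t: 10.52
eef_pos: [0.4466, -0.1955, 0.0597]
orientation: [-3.139, 0.001, -0.044]
wrist_force: [-0.5, -1.1, 6.0]
gripper_width: 0.0136
gripper_force: 43.7
```

```bash
python3 -c "
from h import *
st();o=get_obs();print(o['eef_pos'],o['orientation'],o['ft_torque'])"
```

```text
joints [-0.33  0.54  0.86  2.16 -0.64  0.72 -0.65] tcp stand mm [-134.  -154.    59.7] toolz [-0.     0.002 -1.   ] tooly [-0.212 -0.977 -0.002] F [-0.5 -1.1  6. ] w 0.0136 43.6832195520401
lean deg 0.13 along tool 0.05197747027250444 lateral -0.15412750123477445
[ 0.44661022 -0.19545564  0.05967439] [-3.13938754e+00  5.33222582e-04 -4.35114872e-02] [-0.18115068  0.21190585 -0.01803128]
```

Gripped at 13.6 mm. I'll lift and carry it above the slot.

>>> {"method": "arm_command", "body": {
  "motion": [
    [[0, 0, 2, 0, 0, 0, 0], [0, 0, 4, 0, 0, 0, 0], [0, 0, 5.8, 0, 0, 0, 0], [0, 0, 5.8, 0, 0, 0, 0], [2.65, 4.36, 0, 0, 0, 3.05, 0], [2.65, 4.36, 0, 0, 0, 3.05, 0], [2.65, 4.36, 0, 0, 0, 3.05, 0], [2.65, 4.37, 0, 0, 0, 3.05, 0], [0, 0, 0, 0, 0, 0, 0], [0, 0, 0, 0, 0, 0, 0], [0, 0, 0, 0, 0, 0, 0]]
  ]
}}

```text
t: 11.9
eef_pos: [0.5514, -0.0218, 0.2351]
orientation: [-3.139, 0.002, 0.167]
wrist_force: [-0.4, 1.0, -1.2]
gripper_width: 0.0136
gripper_force: 42.7
```

Run:
```python
from h import *
st();o=get_obs();print(o['eef_pos'],o['orientation'])
w=snap('wrist','w4');s=snap('side','s4');t=snap('top','t4')
r=lambda i:cv2.resize(i,None,fx=4,fy=4,interpolation=cv2.INTER_CUBIC)
q=proj(w,(.5526,-.021,.19)).astype(int);p=proj(s,(.5526,-.021,.19)).astype(int);print(q,p)
f=lambda c,q:(r(c['image'][q[1]-60:q[1]+60,q[0]-50:q[0]+50]))
cv2.imwrite('pics/g.png',np.hstack([f(w,q),f(s,p)]))
d=o['eef_pos'];z=d[2]-.0137
for n,c,k in(('w',w,q),('s',s,p)):
  for pt in[(.018,.01,0),(.018,-.01,0),(-.018,.01,0),(-.018,-.01,0),(.0105,-.0018,-.0375),(-.0105,-.0018,-.0375)]:
    P=T(d[:2],YAW,pt);P[2]+=z;print(n,pt,((proj(c,P)-k+[50,60]+.5)*4-.5).round(0))
  for pt in[(.0133,.0043,.161),(.0133,-.0043,.161),(-.0133,.0043,.161),(-.0133,-.0043,.161)]: print(n,'slot',pt,((proj(c,T(O,YAW,pt))-k+[50,60]+.5)*4-.5).round(0))
```

```text
joints [-0.82  0.4   1.04  1.86 -0.39  1.1  -1.04] tcp stand mm [ -1.3  -0.6 235.1] toolz [-0.002  0.003 -1.   ] tooly [-0.003 -1.    -0.003] F [-0.4  1.  -1.2] w 0.0136 42.725279331207275
lean deg 0.17 along tool -0.12336753621473173 lateral -0.00023729017690547286
[ 0.55143603 -0.02181674  0.23514819] [-3.13858778e+00  2.01682462e-03  1.67134503e-01]
[316 270] [337 224]
w (0.018, 0.01, 0) [116. 207.]
w (0.018, -0.01, 0) [300. 206.]
w (-0.018, 0.01, 0) [122. 499.]
w (-0.018, -0.01, 0) [295. 499.]
w (0.0105, -0.0018, -0.0375) [221. 162.]
w (-0.0105, -0.0018, -0.0375) [221. 308.]
w slot (0.0133, 0.0043, 0.161) [173.  86.]
w slot (0.0133, -0.0043, 0.161) [232.  86.]
w slot (-0.0133, 0.0043, 0.161) [175. 255.]
w slot (-0.0133, -0.0043, 0.161) [232. 255.]
s (0.018, 0.01, 0) [216. 175.]
s (0.018, -0.01, 0) [244. 186.]
s (-0.018, 0.01, 0) [169. 193.]
s (-0.018, -0.01, 0) [197. 205.]
s (0.0105, -0.0018, -0.0375) [220. 249.]
s (-0.0105, -0.0018, -0.0375) [193. 261.]
s slot (0.0133, 0.0043, 0.161) [214. 281.]
s slot (0.0133, -0.0043, 0.161) [226. 286.]
s slot (-0.0133, 0.0043, 0.161) [180. 296.]
s slot (-0.0133, -0.0043, 0.161) [192. 302.]
```

View pics/g.png

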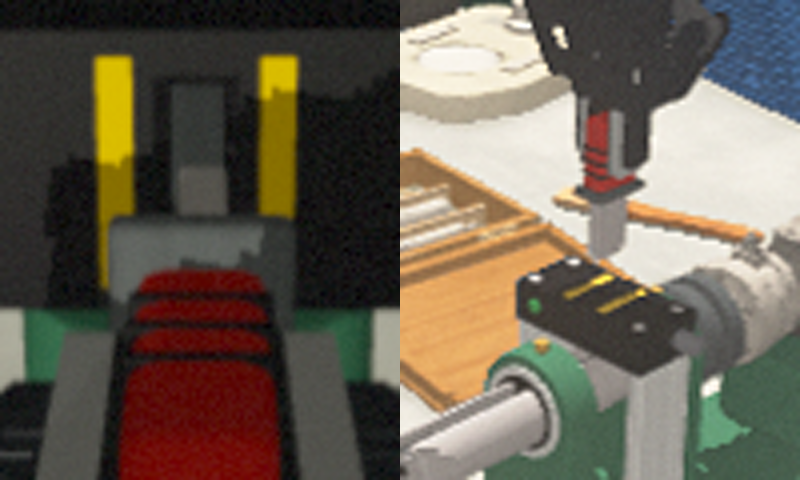

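The wrist view shows the collar's far edge at y≈216 (x 109–296) and the slot at x 156–238. Both are shifted about 6 px left alike, so the alignment is good to about 0.5 mm. The side view shows the blade upright above the slot. I'll descend part-way.

>>> {"method": "arm_command", "body": {
  "motion": [
    [[0.02, 0.07, 0, 0, 0, 0, 0], [0, 0, -1.2, 0, 0, 0, 0], [0, 0, -0.8, 0, 0, 0, 0], [0, 0, -0.6, 0, 0, 0, 0], [0, 0, -0.6, 0, 0, 0, 0], [0, 0, -0.4, 0, 0, 0, 0], [0, 0, -0.4, 0, 0, 0, 0], [0, 0, 0, 0, 0, 0, 0]]
  ]
}}

```text
t: 13.05
eef_pos: [0.5524, -0.0197, 0.1951]
orientation: [-3.139, 0.002, 0.17]
wrist_force: [0.5, -0.1, -0.7]
gripper_width: 0.0131
gripper_force: 42.7
```

```bash
python3 -c "
from h import *
st();o=get_obs();print(o['eef_pos'],o['ft_torque'])"
```

```text
joints [-0.78  0.45  0.99  1.91 -0.44  1.03 -1.  ] tcp stand mm [  0.    1.3 195.1] toolz [-0.002  0.003 -1.   ] tooly [-0.    -1.    -0.003] F [ 0.5 -0.1 -0.7] w 0.0131 42.688103914260864
lean deg 0.16 along tool -0.08324174115181908 lateral 0.0015425696582096274
[ 0.55242459 -0.01969484  0.19505119] [-0.03323864  0.01823953 -0.00182251]
```

>>> {"method": "arm_command", "body": {
  "motion": [
    [[0, 0, -0.4, 0, 0, 0, 0], [0, 0, -0.4, 0, 0, 0, 0], [0, 0, -0.4, 0, 0, 0, 0], [0, 0, -0.4, 0, 0, 0, 0], [0, 0, -0.3, 0, 0, 0, 0], [0, 0, -0.15, 0, 0, 0, 0], [0, 0, 0, 0, 0, 0, 0], [0, 0, 0, 0, 0, 0, 0]]
  ]
}}

```text
t: 14.05
eef_pos: [0.5526, -0.0197, 0.1748]
orientation: [-3.139, 0.001, 0.17]
wrist_force: [0.3, 0.4, -1.3]
gripper_width: 0.0132
gripper_force: 42.6
```

```bash
python3 -c "
from h import *
st();o=get_obs();print(o['eef_pos'],o['ft_torque'])"
```

```text
joints [-0.76  0.47  0.97  1.93 -0.47  0.99 -0.98] tcp stand mm [  0.2   1.3 174.8] toolz [-0.001  0.003 -1.   ] tooly [-0.    -1.    -0.003] F [ 0.3  0.4 -1.3] w 0.0132 42.608930468559265
lean deg 0.15 along tool -0.06295139587613889 lateral 0.0014476497155392423
[ 0.55261796 -0.01969964  0.17483556] [ 0.00483475 -0.01093037  0.0018902 ]
```

>>> {"method": "arm_command", "body": {
  "motion": [
    [[0, 0, -0.1, 0, 0, 0, 0], [0, 0, -0.1, 0, 0, 0, 0], [0, 0, 0, 0, 0, 0, 0]]
  ]
}}

```text
t: 14.42
eef_pos: [0.5527, -0.0198, 0.1747]
orientation: [-3.137, 0.001, 0.17]
wrist_force: [-5.5, 0.5, 13.0]
gripper_width: 0.0136
gripper_force: 44.9
```

```bash
python3 -c "
from h import *
st();o=get_obs();print(o['eef_pos'],o['ft_torque'])"
```

```text
joints [-0.76  0.47  0.97  1.93 -0.47  0.99 -0.97] tcp stand mm [  0.3   1.2 174.7] toolz [-0.001  0.005 -1.   ] tooly [-0.    -1.    -0.005] F [-5.5  0.5 13. ] w 0.0136 44.89928841590881
lean deg 0.27 along tool -0.06275996812672274 lateral 0.0014804295076627388
[ 0.55269248 -0.01978115  0.17465854] [ 0.37286933  1.1127166  -0.04027136]
```

Contact came exactly at the home height, 13 N. I'll release and withdraw straight up.

>>> {"method": "arm_command", "body": {
  "motion": [
    [[0, 0, 0.1, 0, 0, 0, 0], [0, 0, 0, 0, 0, 0, 0.4], [0, 0, 0, 0, 0, 0, 1], [0, 0, 0, 0, 0, 0, 1], [0, 0, 0, 0, 0, 0, 1], [0, 0, 0, 0, 0, 0, 1], [0, 0, 2, 0, 0, 0, 1], [0, 0, 4, 0, 0, 0, 1], [0, 0, 4, 0, 0, 0, 1], [-3, 3, 4, 0, 0, 0, 1], [-3, 6, 0, 0, 0, 0, 1], [-3, 6, 0, 0, 0, 0, 1], [0, 6, 0, 0, 0, 0, 1], [0, 0, 0, 0, 0, 0, 1], [0, 0, 0, 0, 0, 0, 1]]
  ]
}}

```text
t: 16.3
eef_pos: [0.4671, 0.1812, 0.3145]
orientation: [-3.139, 0.001, 0.169]
wrist_force: [0.5, 0.6, -0.2]
gripper_width: 0.0853
gripper_force: 0.0
```

Run:
```python
from h import *
t=snap('top','t5');s=snap('side','s5')
prof(t,-.125,-.085)
fitbox([t],(.5526,-.021,.17),.166,.205)
r=lambda i:cv2.resize(i,None,fx=5,fy=5,interpolation=cv2.INTER_CUBIC)
f=lambda c:(lambda q:r(c['image'][q[1]-50:q[1]+50,q[0]-40:q[0]+40]))(proj(c,(.5526,-.021,.17)).astype(int))
cv2.imwrite('pics/h.png',np.hstack([f(t),f(s)]))
```

```text
-26:91 -25:95 -24:96 -23:96 -22:97 -21:96 -20:97 -19:96 -18:93 -17:93 -16:94 -15:103 -14:112 -13:122 -12:130 -11:137 -10:144 -9:151 -8:158 -7:155 -6:138 -5:118 -4:101 -3:95 -2:94 -1:96 0:97 1:94 2:92 3:93 4:110 5:138 6:168 7:175 8:174 9:171 10:168 11:164 12:159 13:155 14:150 15:146 16:139 17:131 18:117 19:106 20:98 21:96 22:96 23:98 24:97 25:97 26:98
fit [ 0.5545 -0.0195  0.0819] 4.7 0.4745519713261649 [np.uint64(93)]
```

View pics/h.png

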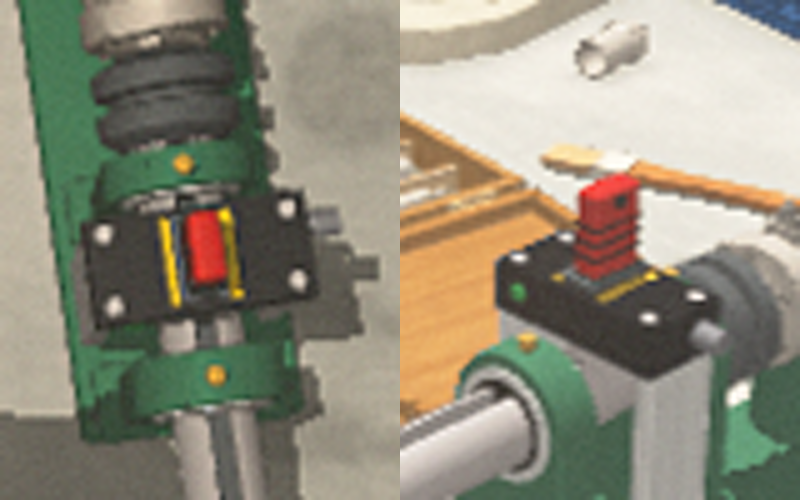

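The tongue stands upright with its collar flat on the head (handle at (207,246) in the top crop and (608,228) in the side crop). The keyway is still facing up and the gripper is clear, so I'm handing in.

```bash
python3 -c "
from bench import *
print(hand_in())"
```

```text
the job is handed in; nothing more can be done
None
```

The shaft is turned so its keyway faces up (within about 2° by my measurement), and the locking tongue stands fully home in the slot with the gripper clear; the job is handed in, though the hand-in call returned no verdict.

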